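# Lock the telescoping end stop and set the block against it

## Robot

A 6-joint arm with a two-finger parallel gripper is mounted at the origin on a cart in front of the work surface, level with it; the furniture and walls round the work are solid. World frame = base frame: x ahead of the robot, y to its left, z up, the work surface at z = 0. Lengths are in m, angles in rad, forces in N, time in s.
With the tool pointing down it reaches from about 0.35 to 0.85 m from the base axis. Payload 8.1 kg.
Tool frame: the origin (TCP) lies at the centre of the arm's flange, where the gripper is bolted on; the fingertips stand 186 mm ahead of it and the grasp point (between the pads) lies 167 mm ahead of it; z points along the fingers, y is the line along which they close (so a half turn about z gives the same grasp; the last joint's range is limited). The gripper opens to 93 mm and grips with 3 to 60 N. Pads are 15 mm wide; open, the fingers measure 128 mm over their backs; the gripper's body (75 mm by 188 mm) begins 65 mm behind the grasp point.
Start: joints at [1.175, 0.13, 1.488, -0, 1.523, -0.085], TCP at [0.183, 0.571, 0.405] pointing down, gripper open.
Joint ranges: [-2.96, 2.96], [-0.89, 2.26], [0.02, 2.5], [-1.34, 4.48], [0, 2.73], [-2.66, 2.66]. Speed limits (rad/s): [2.39, 2.39, 2.79, 3.14, 3.14, 3.14].

## Interface

Orientations are given as a rotation vector (axis times angle).
In Python, from plant import robot gives the robot as it stands.
- The arm moves only by the tool apply_moves, never from a script. Its argument "series" is a list of rows, each a list of 2 entries, a list of its own where there are three numbers: the shift along the tool's x, y, z in mm, then the turn, a rotation vector about the tool's x, y, z in rad. A call has 1 to 12 rows; each row shifts and turns the commanded pose from where the row before left it, along the tool's axes as they then stand; what a row does not reach is not made up. A row lasts 1/12 s, in which the tool goes at most 41.7 mm and 7.16 degrees, less where a joint would pass 70% of its speed; a pose out of reach is approached as far as the arm can. A call is refused whole if a number of a shift passes 41.7 or a number of a turn 0.125, either way. A call with a gripper value outside its range is refused whole. "claw" is the opening, from 0 (shut) to 1 (fully open), set as the call begins (left out, the last holds). The fingers move at their own pace and stop on an object; "newtons" is the grip in N (left out, the last holds). Time passes only in rows, so rows that do not move let the fingers close. It gives the time, the measured TCP pose, the force, the opening and the grip force at its end, in the units of the state.
- robot.read_state(): the state, without advancing time (a new reading comes with each control period).
- robot.read_camera(name): name is "scene" or "side" or "wrist"; returns (picture, depth): 384x512x3 uint8, blue, green, red; 384x512 float32, m along the optical axis (not along the pixel's ray), 0 where there is no reading.
- robot.calibration(name): a dict with "fx", "fy", "cx", "cy" (pixels), "extrinsics" (4x4, takes a point from world to camera coordinates). Camera axes: x right, y down, z forward; pixel columns grow to the right and rows downward; lengths in m; the calibration is good to about 2 mm. The wrist camera is an equidistant fisheye: a pixel r from the principal point sees the ray r / f radians off the axis. A picture is of the moment at which its call begins: read the wrist's pose just before it. calibration takes no time and is no camera call; for the wrist camera it gives the pose at the moment of the call.
- robot.close_job(): hands the job in; it is judged then, once.
The state is a dict: "t": time; "q": joint angles; "dq": joint speeds; "joint_torque": joint torques, N m; "tool_pos": TCP position; "orientation": TCP orientation; "force": force on the tool from outside, world axes, zero at the start; "wrist_torque": the same for the moment, N m; "opening": finger opening in m; "gripper_force": force on a finger pad.
Only numpy, scipy, OpenCV 4.12 (cv2) and the standard library are available. Lean on these libraries where they do the work, as an engineer would, in place of code of your own. Each camera call takes 0.05 s, during which the arm holds its last target. There are 200 camera calls.

## Task

Set up the end stop for repeat cuts: press the orange spring button flush, slide the inner tube so that the button goes in under the mouth of the outer tube, and push the stop plate on until the button pops up in the slot. Then set the beech block flat on the table with one end touching the black stop plate, in line with the tube and centred on the plate. Leave the other things where they are.

Things in the scene. Friction and masses are not known exactly. Their poses are not given: they have to be found in the camera images.
- stop_base: Fixed base of the end stop with its aluminium square outer tube. Origin on the table below the open mouth; +x runs along the tube away from the mouth and the robot. Tube 36 mm wide, 130 mm long (x 0 to 130 mm), top at z 46 mm, wall 4 mm. Base plate x 5 to 130 mm, 80 mm wide, 10 mm thick; red magnet blocks with knobs beside the tube, 34 mm high.
- mouth (a point): Middle of the upper lip of the outer tube's mouth, at its top (46 mm above the table); axes as stop_base. The lip's edge is rounded, 2 mm radius.
- slot (a point): Centre of the slot in the outer tube's top, 42 mm along +x from the mouth point; 26 mm long, 16 mm wide, so the button has 2 mm play each way along the tube. Axes as stop_base.
- tube (a joint): Slide of the steel inner tube (25 mm square, top 40.5 mm above the table) into the outer tube along +x, in m: starts 0 to 0.02, reads 0.075 with the button in the slot, which stops it. About 1.5 N friction; it stays where left. A finger pressing the button down with 6 N or more drags the tube along by friction.
- button (a joint): How far the orange button is pressed, in m: 0 up, 0.009 flush with the inner tube's top, 0.0095 end. Spring 2.3 N to start, 6.3 N flush; springs up when let go. Standing up, it butts on the mouth's lip and blocks the tube; pressed 7 mm or more it slips under, and the wall keeps it down until the slot comes.
- button_top (a point): Centre of the button's flat top: 22 mm long along the tube, 12 mm wide, 9 mm above the inner tube when up; front edge rounded, 4 mm radius. At tube joint 0 it is 33 mm before the mouth. Press the half away from the mouth, so that the front half can go under the lip before the finger meets it; then the wall holds it down.
- stop_face (a point): Centre of the face of the black stop plate that looks along -x, toward the robot; moves with the inner tube, axes as stop_base. Plate 60 mm wide, 54 mm high (3 to 57 mm over the table), 8 mm thick; the point is 30 mm above the table and 78 mm along -x from the button's centre. Push it along +x to drive the tube in.
- block: Loose beech offcut, 50 x 100 x 50 mm, 0.17 kg nominal; origin at the centre of its underside, y along its 100 mm length, z up. It starts flat on the table to the right of the end stop. It may lie beside the stop plate.
- setting_block: Bystander: bare aluminium block with a dark round spot, 50 x 75 x 40 mm, origin under its centre; between the end stop and the rip fence. A fixed flat metal strip, 20 mm wide and 6 mm high, lies along world y = -145 mm from x = 0.48 m on; the block's place at the stop plate is clear of it.
- tape_measure: Bystander: yellow tape measure, 38 x 91 x 66 mm, origin under its centre; between the end stop and the long rip fence (fixed, 91 mm high, right face at world y = -23 mm). The fixed saw hood stands left of the fence from world x = 0.6 m on: cross from left to right nearer the robot than that.

How it is judged:
By the outcome, as a careful person would: the job done as asked, in the order asked, and still so for the second after the job is handed in, with the robot touching nothing.
It also fails if it takes over 67 s, if anything falls off the work surface, if the arm or the gripper's body presses on something with over 40 N, if the wrist force passes 120 N, or if a joint passes its speed limit or range.

## Working session

There is one attempt and no reset: what is moved stays moved. The work goes in short steps, Python scripts to look and compute and a tool call to move; the robot and the scene stay as the last step left them, time stands still between calls to the robot, and variables do not carry over. Pictures are saved under pics/ and viewed, at most 11 in all, crops included, and the job is handed in when it is done.

Besides the shell and the picture viewer there is one more tool, called after "Emit:" as name(argument=value, ...) on one line, values as JSON. apply_moves: Moves the arm, as the interface text tells. Its arguments: {"type":"object","properties":{"series":{"type":"array"},"claw":{"type":"number"},"newtons":{"type":"number"}},"required":["series"]}

```bash
ls; mkdir -p pics
cat > h.py <<'E'
import numpy as np, cv2
from plant import robot
from scipy.spatial.transform import Rotation as R
def cast(name,uv,z,c=None):
    c=c or robot.calibration(name); E=np.array(c["extrinsics"]); uv=np.atleast_2d(uv).astype(float)
    d=np.c_[(uv[:,0]-c["cx"])/c["fx"],(uv[:,1]-c["cy"])/c["fy"],np.ones(len(uv))]
    if name=="wrist":
        r=np.linalg.norm(d[:,:2],axis=1); d=np.c_[d[:,:2]/np.maximum(r,1e-9)[:,None]*np.sin(r)[:,None],np.cos(r)]
    w=d@E[:3,:3]; o=-E[:3,:3].T@E[:3,3]
    return o+w*((z-o[2])/w[:,2])[:,None]
E
python3 - <<'E'
from h import *
s=robot.read_state(); print(s)
for n in ("scene","side","wrist"):
    c=robot.calibration(n); im,d=robot.read_camera(n); cv2.imwrite(f"pics/{n}0.png",im); np.save(f"{n}0.npy",d)
    E=np.array(c["extrinsics"]); print(n,c["fx"],c["cx"],c["cy"],(-E[:3,:3].T@E[:3,3]).round(3),E[2,:3].round(2))
E
```

```text
pics
{'t': 0.0, 'q': array([ 1.17462345e+00,  1.31180300e-01,  1.48927337e+00,  1.47958041e-05,
        1.52300594e+00, -8.53785147e-02]), 'dq': array([ 1.55817808e-04,  2.09136257e-04,  8.73522181e-04, -6.58527399e-04,
       -4.10775289e-06, -1.48283134e-03]), 'joint_torque': array([ 1.43219222e-05, -5.59812212e+01, -4.91775906e+01,  7.66903907e-02,
        3.49013472e-02, -1.36572826e-04]), 'tool_pos': array([0.18336464, 0.57105551, 0.40367895]), 'orientation': array([-4.86161959e-01, -3.10328144e+00,  2.84206305e-03]), 'force': array([-1.44566516,  1.18130648,  0.42688289]), 'wrist_torque': array([ 0.01316732, -0.06880114, -0.01538313]), 'gripper_force': 0.0, 'opening': 0.0929464445618491}
scene 415.6952420009063 254.79570976685758 184.79274233707827 [0.149 0.246 0.638] [ 0.48 -0.58 -0.66]
side 443.02261699413674 251.16097894392442 186.47672576690368 [0.051 0.298 0.497] [ 0.58 -0.63 -0.51]
wrist 297.3186396354542 258.3546912325389 189.30835468986348 [0.11  0.596 0.384] [ 0.26 -0.09 -0.96]
```

View pics/scene0.png

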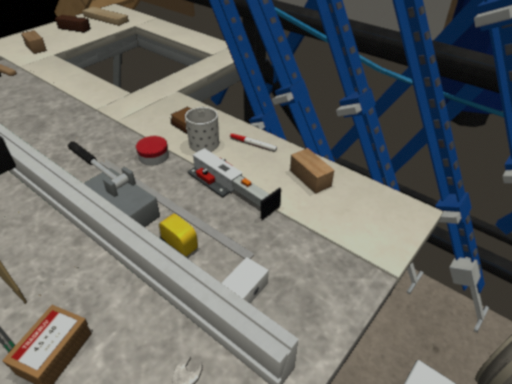

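View pics/side0.png

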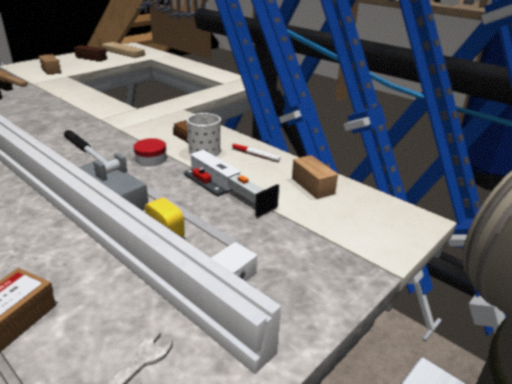

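The scene picture shows the end stop around (240,180), with the orange button at (247,182), the black plate at (270,202), the block at (312,170), the tape at (178,233) and the setting block at (247,278). I'll measure these from colour and depth.

```bash
cat >> h.py <<'E'
def cloud(name,im,d,c):
    E=np.array(c["extrinsics"]); v,u=np.mgrid[:d.shape[0],:d.shape[1]]
    x,y=(u-c["cx"])/c["fx"],(v-c["cy"])/c["fy"]
    if name=="wrist":
        r=np.hypot(x,y); k=np.tan(np.minimum(r,1.5))/np.maximum(r,1e-9); x,y=x*k,y*k
    p=np.stack([x*d,y*d,d],-1)-E[:3,3]
    return p@E[:3,:3]
E
python3 - <<'E'
from h import *
for n in ("scene","side"):
    c=robot.calibration(n); im=cv2.imread(f"pics/{n}0.png"); d=np.load(f"{n}0.npy"); P=cloud(n,im,d,c)
    hsv=cv2.cvtColor(im,cv2.COLOR_BGR2HSV); H,S,V=hsv[...,0],hsv[...,1],hsv[...,2]
    v,u=np.mgrid[:384,:512]
    win=lambda a,b,cc,e:(u>=a)&(u<b)&(v>=cc)&(v<e)
    # button
    m=(H>5)&(H<22)&(S>150)&(V>120)&win(225,260,165,195)&(d>0)
    print(n,"button",m.sum(),P[m].mean(0).round(4))
    m=(V<50)&win(250,285,180,220)&(d>0); q=P[m]; print("plate",m.sum(),np.percentile(q,[5,50,95],axis=0).round(3).tolist())
    m=win(285,340,145,200)&(d>0)&(abs(P[...,2]-.05)<.005)&(S>60); q=P[m]
    r=cv2.minAreaRect((q[:,:2]*1000).astype(np.float32)); print("block top",m.sum(),q.mean(0).round(4),r)
    m=win(180,262,145,200)&(d>0)&(abs(P[...,2]-.046)<.003)&(S<60); q=P[m]
    r=cv2.minAreaRect((q[:,:2]*1000).astype(np.float32)); print("tube top",m.sum(),q.mean(0).round(4),r)
    m=win(210,275,245,300)&(d>0)&(abs(P[...,2]-.04)<.004); print("setting",P[m].mean(0).round(3),cv2.minAreaRect((P[m][:,:2]*1000).astype(np.float32)))
    m=(H>20)&(H<35)&(S>150)&win(140,200,195,260); print("tape",P[m].max(0).round(3),P[m].min(0).round(3))
E
```

```text
scene button 31 [ 0.5985 -0.2706  0.0495]
plate 355 [[0.522, -0.288, 0.009], [0.525, -0.261, 0.034], [0.529, -0.237, 0.056]]
block top 646 [ 0.5235 -0.4156  0.0499] ((526.6984252929688, -417.9801025390625), (52.62470245361328, 101.38345336914062), 71.89100646972656)
tube top 560 [ 0.6944 -0.2795  0.0459] ((688.667724609375, -279.6453857421875), (38.687923431396484, 153.2597198486328), 84.79071044921875)
setting [ 0.442 -0.083  0.04 ] ((443.0976867675781, -83.86886596679688), (50.78109359741211, 73.85391998291016), 1.9095410108566284)
tape [0.643 0.246 0.638] [ 0.149 -0.096  0.011]
side button 34 [ 0.598  -0.2697  0.0471]
plate 482 [[0.522, -0.286, 0.007], [0.524, -0.26, 0.032], [0.529, -0.237, 0.054]]
block top 537 [ 0.5222 -0.4148  0.0486] ((525.0416259765625, -417.85028076171875), (51.1826286315918, 102.02779388427734), 71.08045196533203)
tube top 467 [ 0.6908 -0.2793  0.0447] ((643.9915161132812, -273.66064453125), (43.41775894165039, 242.18441772460938), 82.54708099365234)
setting [ 0.441 -0.09   0.039] ((442.8603210449219, -91.6716079711914), (50.60347366333008, 59.507755279541016), 2.831129550933838)
tape [ 0.699 -0.058  0.067] [ 0.57  -0.103  0.013]
```

Emit:
apply_moves(series=[[[-13, -15, 0], [0, 0, 0]], [[-26, -29, 0], [0, 0, 0]], [[-26, -29, 0], [0, 0, 0]], [[-26, -29, 0], [0, 0, 0]], [[-26, -29, 0], [0, 0, 0]], [[-26, -29, 0], [0, 0, 0]], [[-26, -29, 0], [0, 0, 0]], [[-26, -29, 0], [0, 0, 0]], [[-26, -29, 0], [0, 0, 0]], [[-26, -29, 0], [0, 0, 0]], [[-26, -29, 0], [0, 0, 0]], [[-26, -29, 0], [0, 0, 0]]], claw=0)

```text
t: 1.15
tool_pos: [0.3661, 0.16, 0.4047]
orientation: [0.486, 3.103, 0.0]
force: [0.3, -0.5, -0.4]
opening: 0.0178
gripper_force: 0.0
```

Emit:
apply_moves(series=[[[-26, -29, 0], [0, 0, 0]], [[-26, -29, 0], [0, 0, 0]], [[-26, -29, 0], [0, 0, 0]], [[-26, -29, 0], [0, 0, 0]], [[-26, -29, 0], [0, 0, 0]], [[-26, -29, 0], [0, 0, 0]], [[-26, -29, 0], [0, 0, 0]], [[-26, -29, 0], [0, 0, 0]], [[-26, -29, 0], [0, 0, 0]], [[-26, -29, 0], [0, 0, 0]], [[-26, -29, 0], [0, 0, 0]], [[-13, -15, 0], [0, 0, 0]]])

```text
t: 2.15
tool_pos: [0.5491, -0.2513, 0.4039]
orientation: [-0.489, -3.103, 0.001]
force: [0.9, -1.6, -0.9]
opening: 0.0006
gripper_force: 0.0
```

Run:
```python
from h import *
c=robot.calibration("wrist"); s=robot.read_state(); im,d=robot.read_camera("wrist"); cv2.imwrite("pics/w1.png",im); np.save("w1.npy",d)
import pickle; pickle.dump(c,open("w1c.pkl","wb"))
print(s["t"],s["tool_pos"],s["orientation"],s["q"].round(2),s["force"].round(1)); M=R.from_rotvec(s["orientation"]).as_matrix(); print(M.round(3))
```

```text
2.15 [ 0.5490566  -0.25132007  0.40385382] [-4.89422739e-01 -3.10278189e+00  1.16104559e-03] [-0.51  0.14  1.48 -0.    1.52 -1.77] [ 0.9 -1.6 -0.9]
[[-0.951  0.308 -0.001]
 [ 0.308  0.951 -0.001]
 [ 0.    -0.001 -1.   ]]
```

View pics/w1.png

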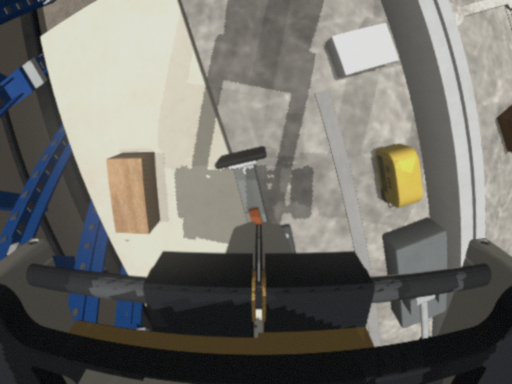

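The wrist picture shows the plate at (241,157), the button at (256,215), the block at (133,192) and the closed fingers at (258,225) and below. Next I'll measure these here.

Run:
```python
from h import *; import pickle
c=pickle.load(open("w1c.pkl","rb")); im=cv2.imread("pics/w1.png"); d=np.load("w1.npy"); P=cloud("wrist",im,d,c)
hsv=cv2.cvtColor(im,cv2.COLOR_BGR2HSV); H,S,V=[hsv[...,i] for i in range(3)]; v,u=np.mgrid[:384,:512]
win=lambda a,b,cc,e:(u>=a)&(u<b)&(v>=cc)&(v<e)
def rect(m): return cv2.minAreaRect((P[m][:,:2]*1000).astype(np.float32))
m=((H<20)|(H>172))&(S>120)&win(245,268,200,224); print("button",m.sum(),P[m].mean(0),np.percentile(P[m],[5,95],axis=0).round(4).tolist(), "u",u[m].min(),u[m].max(),"v",v[m].min(),v[m].max(), cast("wrist",[u[m].mean(),v[m].mean()],.0495,c))
m=(V<60)&win(210,272,143,172)&(P[...,2]>.053); print("plate top",m.sum(),P[m].mean(0).round(4),rect(m))
m=win(90,170,140,245)&(abs(P[...,2]-.05)<.004)&(S>60); print("block",m.sum(),P[m].mean(0).round(4),rect(m))
m=win(225,270,160,224)&(abs(P[...,2]-.0405)<.003)&(S<70); print("inner",m.sum(),P[m].mean(0).round(4),rect(m))
m=win(240,300,200,240)&(abs(P[...,2]-.046)<.002)&(S<70)&(V>50); print("outer",m.sum(),P[m].mean(0).round(4),rect(m))
cv2.imwrite("pics/w1c.png",cv2.resize(im[135:245,200:310],None,fx=5,fy=5,interpolation=cv2.INTER_CUBIC))
```

```text
button 131 [ 0.59669094 -0.26950869  0.0520117 ] [[0.5897, -0.2748, 0.0476], [0.6067, -0.2651, 0.0509]] u 250 261 v 209 223 [[ 0.5975541  -0.26979668  0.0495    ]]
plate top 107 [ 0.5253 -0.2559  0.056 ] ((525.3291625976562, -261.8929443359375), (51.9120979309082, 5.713452339172363), 83.7795639038086)
block 2650 [ 0.5239 -0.4147  0.05  ] ((525.0344848632812, -416.28839111328125), (50.7246208190918, 100.07049560546875), 71.8811264038086)
inner 1021 [ 0.5679 -0.2673  0.0406] ((572.0781860351562, -270.3800048828125), (30.575632095336914, 77.80859375), 84.38423156738281)
outer 1 [ 0.5905 -0.2637  0.0452] ((590.4678344726562, -263.72198486328125), (0.0, 0.0), 0.0)
```

View pics/w1c.png

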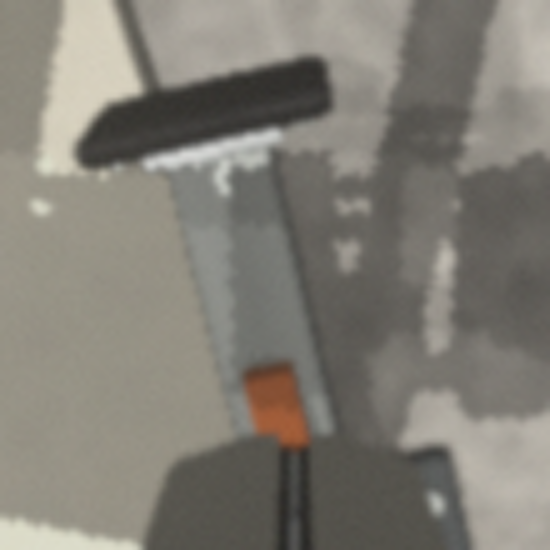

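The crop shows the button at (275,405), partly hidden by the finger, and the plate at (205,110). These agree with the scene camera: yaw is about -5.8° and the button centre about (0.5985,-0.270). Next I'll locate the mouth.

Run:
```python
from h import *
n="scene";c=robot.calibration(n); im=cv2.imread(f"pics/{n}0.png"); d=np.load(f"{n}0.npy"); P=cloud(n,im,d,c)
cv2.imwrite("pics/s0c.png",cv2.resize(im[140:220,180:290],None,fx=7,fy=7,interpolation=cv2.INTER_CUBIC))
a=np.radians(-5.8); e=np.array([np.cos(a),np.sin(a)]); nn=np.array([-e[1],e[0]])
Q=P[...,:2]-[.5985,-.2702]; A=Q@e*1000; B=Q@nn*1000
m=(abs(B)<16)&(A>-80)&(A<200)&(P[...,2]>.03)&(P[...,2]<.06)
for lo in range(-76,170,4):
    k=m&(A>=lo)&(A<lo+4)
    if k.any(): print(lo,k.sum(),(np.median(P[k][:,2])*1000).round(1), B[k].mean().round(1), end=" | ")
```

```text
-76 106 45.2 0.4 | -72 16 57.1 0.0 | -68 5 55.9 0.7 | -56 19 41.0 -1.9 | -52 14 40.2 2.4 | -48 21 40.6 -1.1 | -44 20 39.9 1.6 | -40 16 40.0 1.0 | -36 21 40.0 0.4 | -32 17 40.6 -0.0 | -28 18 40.2 1.1 | -24 19 40.7 1.6 | -20 19 40.5 1.9 | -16 16 40.3 0.7 | -12 25 40.6 1.1 | -8 26 42.5 -0.3 | -4 22 44.2 2.5 | 0 16 43.2 4.0 | 4 18 45.2 3.9 | 8 18 43.2 4.0 | 12 15 40.5 5.6 | 16 8 37.8 8.9 | 20 17 40.4 1.5 | 24 15 40.0 1.9 | 28 17 40.0 1.5 | 32 46 42.8 2.6 | 36 15 45.6 0.6 | 40 18 45.7 1.3 | 44 19 46.2 1.4 | 48 19 45.6 0.5 | 52 19 45.9 3.2 | 56 17 46.2 1.4 | 60 14 45.5 2.3 | 64 9 46.7 -3.8 | 68 11 45.3 -0.6 | 72 11 44.9 5.6 | 76 12 45.4 -3.9 | 80 10 45.8 -3.3 | 84 15 45.5 2.2 | 88 21 44.8 -0.7 | 92 21 45.6 -1.1 | 96 13 46.1 -2.9 | 100 15 46.1 -0.2 | 104 13 45.6 -1.1 | 108 16 46.0 -0.5 | 112 14 45.9 1.6 | 116 15 45.9 1.3 | 120 16 46.1 0.4 | 124 15 46.5 -1.2 | 128 16 46.2 -0.2 | 132 13 46.1 -1.5 | 136 15 46.4 2.0 | 140 13 46.2 -1.7 | 144 16 45.8 1.5 | 148 13 46.7 0.5 | 152 14 46.4 2.0 | 156 11 46.5 3.9 | 160 11 46.4 1.3 | 164 4 44.9 -1.7 |
```

View pics/s0c.png

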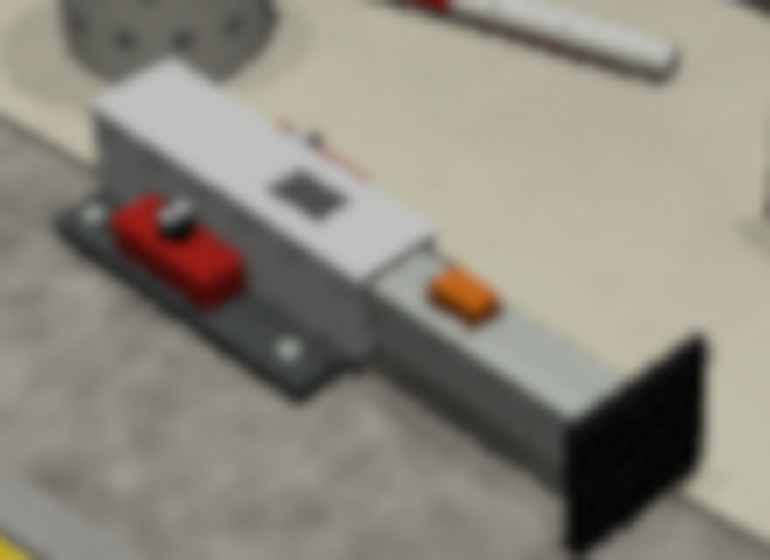

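The mouth is about 33 mm ahead of the button, so the tube joint is about 0. The button sits at (463,295) in the crop, standing up, with the slot clear at (310,192). Now moving over its rear half.

Emit:
apply_moves(series=[[[-23, -2, 0], [0, 0, 0]], [[-22.5, -2, 0], [0, 0, 0]], [[0, 0, 25], [0, 0, -0.053]], [[0, 0, 30], [0, 0, -0.053]], [[0, 0, 30], [0, 0, -0.053]], [[0, 0, 30], [0, 0, -0.053]], [[0, 0, 20], [0, 0, 0]], [[0, 0, 10], [0, 0, 0]], [[0, 0, 0], [0, 0, 0]], [[0, 0, 0], [0, 0, 0]]])

```text
t: 3.03
tool_pos: [0.5907, -0.2653, 0.26]
orientation: [-0.156, -3.137, -0.0]
force: [0.4, -0.3, -0.3]
opening: 0.0006
gripper_force: 0.0
```

Run:
```python
from h import *
s=robot.read_state();print(s["t"],s["tool_pos"],s["force"].round(2));M=R.from_rotvec(s["orientation"]).as_matrix(); print(M.round(4)); print(M.T@(np.array([.591,-.2694,0.2355])-s["tool_pos"])*1000)
im,d=robot.read_camera("wrist"); cv2.imwrite("pics/w2.png",cv2.resize(im[130:270,170:350],None,fx=4,fy=4))
```

```text
3.0333 [ 0.59070828 -0.26528509  0.2600013 ] [ 0.37 -0.25 -0.27]
[[-9.951e-01  9.890e-02 -4.000e-04]
 [ 9.890e-02  9.951e-01  2.000e-04]
 [ 4.000e-04  2.000e-04 -1.000e+00]]
[-0.70665164 -4.0703769  24.50028331]
```

View pics/w2.png

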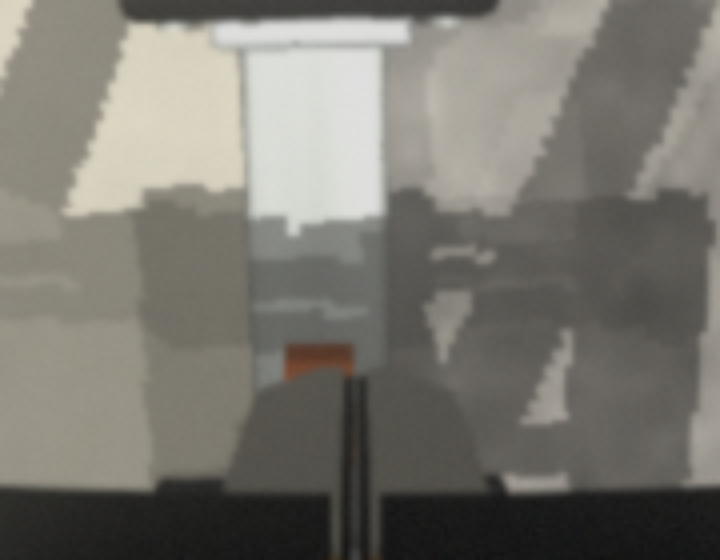

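The crop shows the fingers at x≈356 and the button at x≈320, so I shift about 4.5 mm in tool -y, which matches the computed -4.1. Then I lower onto the button.

Emit:
apply_moves(series=[[[-0.7, -4.5, 10], [0, 0, 0]], [[0, 0, 10], [0, 0, 0]], [[0, 0, 4], [0, 0, 0]], [[0, 0, 3], [0, 0, 0]], [[0, 0, 2], [0, 0, 0]], [[0, 0, 1], [0, 0, 0]], [[0, 0, 0], [0, 0, 0]], [[0, 0, 0], [0, 0, 0]]])

```text
t: 3.75
tool_pos: [0.591, -0.27, 0.2304]
orientation: [0.155, 3.137, -0.001]
force: [-2.1, -0.7, 4.6]
opening: 0.0007
gripper_force: 2.2
```

Emit:
apply_moves(series=[[[0, 0, 1.5], [0, 0, 0]], [[0, 0, 1.5], [0, 0, 0]], [[0, 0, 1.2], [0, 0, 0]], [[0, 0, 0], [0, 0, 0]], [[0, 0, 0], [0, 0, 0]]])

```text
t: 4.17
tool_pos: [0.5916, -0.2701, 0.2269]
orientation: [0.155, 3.135, -0.001]
force: [-0.4, 0.1, 7.8]
opening: 0.0004
gripper_force: 4.2
```

Emit:
apply_moves(series=[[[0, 0, 0.5], [0, 0, 0]], [[-2, 0, 0], [0, 0, 0]], [[-2, 0, 0], [0, 0, 0]], [[-3, 0, 0], [0, 0, 0]], [[-3, 0, 0], [0, 0, 0]], [[-3, 0, 0], [0, 0, 0]], [[-3, 0, 0], [0, 0, 0]], [[0, 0, 0], [0, 0, 0]]])

```text
t: 4.83
tool_pos: [0.6081, -0.2715, 0.2269]
orientation: [0.154, 3.134, -0.001]
force: [0.0, 0.3, 9.7]
opening: 0.0004
gripper_force: 4.9
```

Run:
```python
from h import *
s=robot.read_state();print(s["t"],s["tool_pos"],s["force"].round(2))
im,d=robot.read_camera("scene"); c=robot.calibration("scene"); P=cloud("scene",im,d,c); cv2.imwrite("pics/s1c.png",cv2.resize(im[140:220,180:290],None,fx=7,fy=7,interpolation=cv2.INTER_CUBIC))
v,u=np.mgrid[:384,:512]; m=(im.max(2)<50)&(u>240)&(u<285)&(v>175)&(v<220)&(P[...,2]<.05)&(P[...,2]>.01)&(P[...,0]<.56); q=P[m]; print(m.sum(),np.median(q,0).round(4))
```

```text
4.8333 [ 0.60808617 -0.27149321  0.22690049] [0.04 0.32 9.7 ]
253 [ 0.5429 -0.2631  0.031 ]
```

View pics/s1c.png

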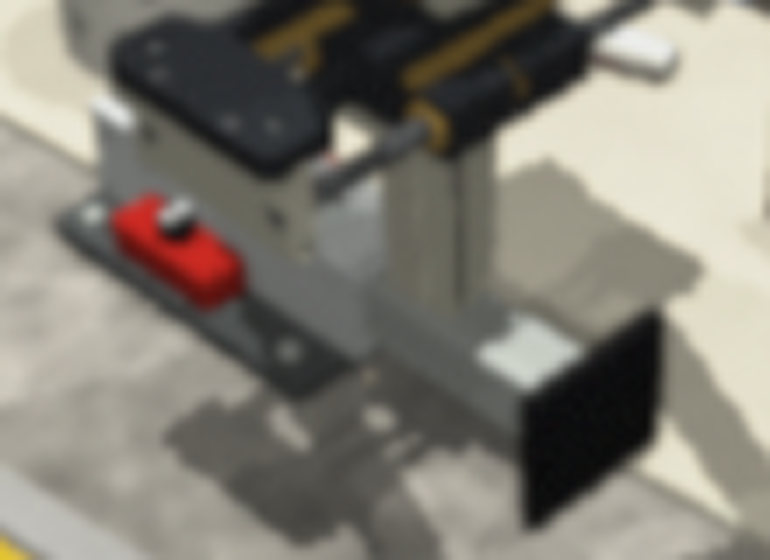

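The plate has followed the finger by about 17 mm and the button is held flush under the finger at (440,310). I'll drag about 11 mm more to get the button's front under the lip.

Emit:
apply_moves(series=[[[-2, 0, 0], [0, 0, 0]], [[-2, 0, 0], [0, 0, 0]], [[-2, 0, 0], [0, 0, 0]], [[-2, 0, 0], [0, 0, 0]], [[-2, 0, 0], [0, 0, 0]], [[-1, 0, 0], [0, 0, 0]], [[0, 0, 0], [0, 0, 0]]])

```text
t: 5.47
tool_pos: [0.6188, -0.2725, 0.2269]
orientation: [0.154, 3.135, -0.001]
force: [-0.9, 1.8, 10.2]
opening: 0.0003
gripper_force: 5.2
```

Run:
```python
from h import *
s=robot.read_state();print(s["t"],s["tool_pos"],s["force"].round(2))
im,d=robot.read_camera("scene"); c=robot.calibration("scene"); P=cloud("scene",im,d,c); 
v,u=np.mgrid[:384,:512]; m=(im.max(2)<50)&(u>230)&(u<285)&(v>165)&(v<220)&(P[...,2]<.05)&(P[...,2]>.01)&(P[...,0]<.58); q=P[m]; print(m.sum(),np.median(q,0).round(4))
```

```text
5.4667 [ 0.61884574 -0.2724595   0.22693776] [-0.95  1.84 10.19]
254 [ 0.5537 -0.2636  0.031 ]
```

Emit:
apply_moves(series=[[[0, 0, -8], [0, 0, 0]], [[0, 0, -20], [0, 0, 0]], [[0, 0, -20], [0, 0, 0]], [[30, 0, 0], [0, 0, 0]], [[35, 0, 0], [0, 0, 0]], [[30, 0, 0], [0, 0, 0]], [[0, 0, 0], [0, 0, 0]]])

```text
t: 6.1
tool_pos: [0.5182, -0.2616, 0.27]
orientation: [-0.156, -3.13, -0.006]
force: [-0.9, 1.0, -0.3]
opening: 0.0009
gripper_force: 0.0
```

Run:
```python
from h import *
s=robot.read_state();print(s["t"],s["tool_pos"],s["force"].round(2))
im,d=robot.read_camera("scene"); cv2.imwrite("pics/s2c.png",cv2.resize(im[140:220,180:290],None,fx=7,fy=7,interpolation=cv2.INTER_CUBIC))
```

```text
6.1 [ 0.51819167 -0.26163552  0.27001058] [-0.94  0.96 -0.33]
```

View pics/s2c.png

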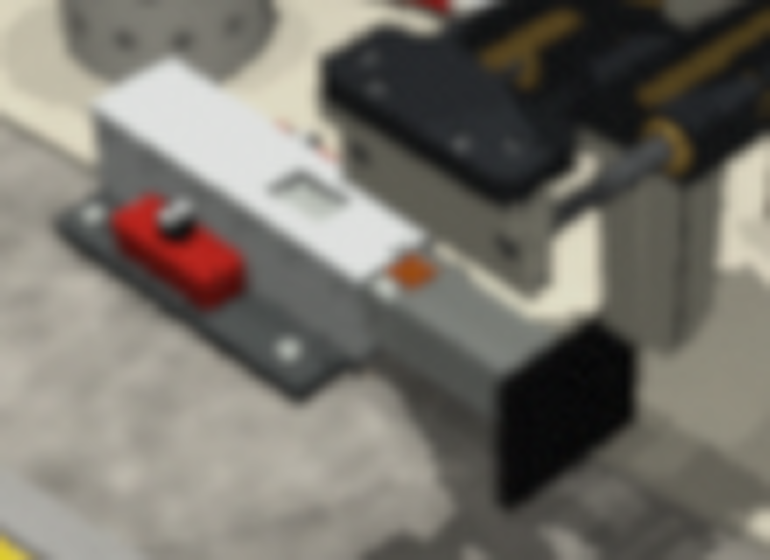

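The button is held under the lip at (410,272) and its rear is visible and flush. Lowering in front of the plate, then pushing.

Emit:
apply_moves(series=[[[0, 0, 30], [0, 0, 0]], [[0, 0, 26], [0, 0, 0]], [[0, 0, 10], [0, 0, 0]], [[-10, 0, 0], [0, 0, 0]], [[-7, 0, 0], [0, 0, 0]], [[-5, 0, 0], [0, 0, 0]], [[-6, 0, 0], [0, 0, 0]], [[-6, 0, 0], [0, 0, 0]], [[-6, 0, 0], [0, 0, 0]], [[-6, 0, 0], [0, 0, 0]], [[-5, 0, 0], [0, 0, 0]], [[0, 0, 0], [0, 0, 0]]])

```text
t: 7.15
tool_pos: [0.5748, -0.268, 0.2073]
orientation: [-0.154, -3.138, -0.0]
force: [-0.6, 1.3, -1.7]
opening: 0.0004
gripper_force: 0.7
```

Emit:
apply_moves(series=[[[-2, 0, 0], [0, 0, 0]], [[-2, 0, 0], [0, 0, 0]], [[-2, 0, 0], [0, 0, 0]], [[-2, 0, 0], [0, 0, 0]], [[0, 0, 0], [0, 0, 0]]])

```text
t: 7.57
tool_pos: [0.5822, -0.2689, 0.2074]
orientation: [0.155, 3.138, 0.0]
force: [-2.4, 1.8, -1.3]
opening: 0.0001
gripper_force: 1.2
```

Emit:
apply_moves(series=[[[-1, 0, 0], [0, 0, 0]], [[-1, 0, 0], [0, 0, 0]], [[-1, 0, 0], [0, 0, 0]], [[0, 0, 0], [0, 0, 0]]])

```text
t: 7.9
tool_pos: [0.5853, -0.2695, 0.2075]
orientation: [0.155, 3.137, -0.001]
force: [0.0, 1.1, 1.4]
opening: 0.0005
gripper_force: 0.2
```

Run:
```python
from h import *
s=robot.read_state();print(s["t"],s["tool_pos"],s["force"].round(2))
im,d=robot.read_camera("scene"); c=robot.calibration("scene"); P=cloud("scene",im,d,c); cv2.imwrite("pics/s3.png",im)
H,S,V=cv2.split(cv2.cvtColor(im,cv2.COLOR_BGR2HSV)); v,u=np.mgrid[:384,:512]
m=(H>5)&(H<22)&(S>150)&(V>100)&(u>205)&(u<260)&(v>150)&(v<195); print(m.sum(),P[m].mean(0) if m.any() else 0)
```

```text
7.9 [ 0.58531876 -0.2695271   0.20752557] [0.   1.1  1.44]
0 0
```

Emit:
apply_moves(series=[[[-1, 0, 0], [0, 0, 0]], [[-1, 0, 0], [0, 0, 0]], [[-1, 0, 0], [0, 0, 0]], [[0, 0, 0], [0, 0, 0]]])

```text
t: 8.28
tool_pos: [0.5873, -0.2698, 0.2074]
orientation: [-0.155, -3.135, -0.0]
force: [-8.9, 1.0, 7.2]
opening: 0.0009
gripper_force: 4.6
```

Emit:
apply_moves(series=[[[-1, 0, 0], [0, 0, 0]], [[-1, 0, 0], [0, 0, 0]], [[0, 0, 0], [0, 0, 0]]])

```text
t: 8.53
tool_pos: [0.5882, -0.27, 0.2073]
orientation: [-0.155, -3.132, -0.001]
force: [-18.8, 1.9, 14.9]
opening: 0.0002
gripper_force: 9.6
```

Emit:
apply_moves(series=[[[10, 0, 0], [0, 0, 0]], [[20, 0, 0], [0, 0, 0]], [[15, 0, -15], [0, 0, 0]], [[0, 0, -30], [0, 0, 0]], [[0, -20, -30], [0, 0, 0.053]], [[0, -25, -10], [0, 0, 0.053]], [[0, -25, 0], [0, 0, 0.053]], [[0, -25, 0], [0, 0, 0.053]], [[0, -25, 0], [0, 0, 0]], [[0, -20, 0], [0, 0, 0]], [[0, 0, 0], [0, 0, 0]], [[0, 0, 0], [0, 0, 0]]], claw=1)

```text
t: 9.53
tool_pos: [0.5138, -0.4025, 0.2921]
orientation: [0.489, 3.103, -0.0]
force: [0.6, 0.8, -0.5]
opening: 0.0759
gripper_force: 0.0
```

Run:
```python
from h import *
s=robot.read_state();print(s["t"],s["tool_pos"],s["force"].round(2))
M=R.from_rotvec(s["orientation"]).as_matrix(); print(M[:2,:2].round(4),np.degrees(np.arctan2(-M[1,0],-M[0,0]))); print(M.T@(np.array([.5255,-.4173,0.197])-s["tool_pos"])*1000)
im,d=robot.read_camera("scene"); c=robot.calibration("scene"); P=cloud("scene",im,d,c)
iw,dw=robot.read_camera("wrist"); cw=robot.calibration("wrist"); Pw=cloud("wrist",iw,dw,cw)
cv2.imwrite("pics/a4.png",np.hstack([cv2.resize(im[130:220,170:300],None,fx=3,fy=3,interpolation=cv2.INTER_CUBIC)[:270],cv2.resize(iw,(360,270))]))
a=np.radians(-5.8); e=np.array([np.cos(a),np.sin(a)])
for n,i,p in (("scene",im,P),("wrist",iw,Pw)):
    H,S,V=cv2.split(cv2.cvtColor(i,cv2.COLOR_BGR2HSV)); z=p[...,2]
    m=((H<22)|(H>174))&(S>130)&(V>70)&(abs(p[...,0]-.672)<.03)&(abs(p[...,1]+.278)<.012)&(z>.035)&(z<.06)
    print(n,"button",m.sum(),p[m].mean(0).round(4) if m.any() else 0)
    m=(V<60)&(abs(p[...,0]-.585)<.02)&(abs(p[...,1]+.268)<.034)&(z>.01)&(z<.06); print("plate",m.sum(),np.percentile(p[m],[5,50,95],axis=0).round(4).tolist() if m.any() else 0)
    m=(S>60)&(abs(z-.05)<.004)&(abs(p[...,0]-.525)<.07)&(abs(p[...,1]+.417)<.06); print("block",m.sum(),cv2.minAreaRect((p[m][:,:2]*1000).astype(np.float32)) if m.any() else 0)
```

```text
9.5333 [ 0.51379813 -0.40245264  0.29210107] [ 0.58  0.78 -0.45]
[[-0.9515  0.3078]
 [ 0.3078  0.9515]] -17.92685542120839
[-15.64651859 -10.52344811  95.11064484]
scene button 28 [ 0.6701 -0.2764  0.0495]
plate 327 [[0.5954, -0.2958, 0.0134], [0.5979, -0.268, 0.0349], [0.6017, -0.244, 0.0558]]
block 593 ((526.8495483398438, -418.3765563964844), (51.31552505493164, 101.31965637207031), 71.92537689208984)
wrist button 0 0
plate 1368 [[0.5934, -0.2979, 0.0125], [0.5957, -0.2697, 0.036], [0.5985, -0.2455, 0.0564]]
block 6834 ((525.453125, -416.6194152832031), (50.24654006958008, 99.87186431884766), 71.49938201904297)
```

View pics/a4.png

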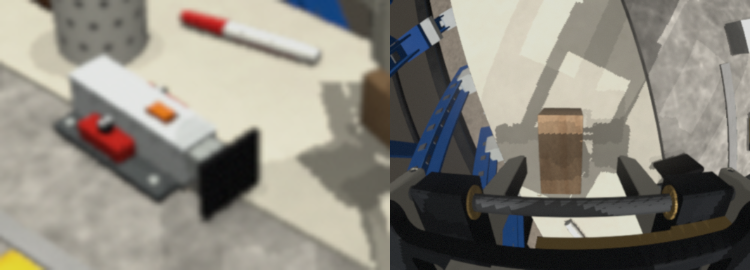

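The button has popped up in the slot at (160,112), at z≈49.5 mm. The wrist view shows the block between the open fingers at (560,150). I'll grasp the block.

Emit:
apply_moves(series=[[[-15.6, -10, 10], [0, 0, 0]], [[0, 0, 30], [0, 0, 0]], [[0, 0, 30], [0, 0, 0]], [[0, 0, 17], [0, 0, 0]], [[0, 0, 8], [0, 0, 0]], [[0, 0, 0], [0, 0, 0]], [[0, 0, 0], [0, 0, 0]]], claw=1)

```text
t: 10.22
tool_pos: [0.5265, -0.4152, 0.1976]
orientation: [0.485, 3.104, -0.0]
force: [0.0, -0.3, -0.4]
opening: 0.093
gripper_force: 0.0
```

Emit:
apply_moves(series=[[[0, 0, 0], [0, 0, 0]], [[0, 0, 0], [0, 0, 0]], [[0, 0, 0], [0, 0, 0]], [[0, 0, 0], [0, 0, 0]], [[0, 0, 0], [0, 0, 0]], [[0, 0, 0], [0, 0, 0]], [[0, 0, 0], [0, 0, 0]], [[0, 0, 0], [0, 0, 0]]], claw=0, newtons=20)

```text
t: 10.88
tool_pos: [0.5259, -0.416, 0.1973]
orientation: [0.486, 3.103, -0.001]
force: [-0.2, -1.3, 2.2]
opening: 0.05
gripper_force: 20.0
```

Run:
```python
from h import *
s=robot.read_state();print(s["t"],s["tool_pos"],s["opening"],s["force"].round(2))
M=R.from_rotvec(s["orientation"]).as_matrix(); print(np.degrees(np.arctan2(-M[1,0],-M[0,0])))
im,d=robot.read_camera("scene"); c=robot.calibration("scene"); P=cloud("scene",im,d,c)
a=np.radians(-5.8); e=np.array([np.cos(a),np.sin(a)]); nn=np.array([-e[1],e[0]])
A=(P[...,:2]-[.5955,-.27])@e; B=(P[...,:2]-[.5955,-.27])@nn; z=P[...,2]; V=im.max(2)
def fit(m,t):
    f=cv2.fitLine((P[m][:,:2]).astype(np.float32),cv2.DIST_HUBER,0,.01,.01).ravel(); print(t,m.sum(),f.round(4),"deg",np.degrees(np.arctan2(f[1],f[0])).round(2))
m=(V<60)&(abs(A)<.008)&(abs(B)<.031)&(z>.008)&(z<.052); fit(m,"face")
m=(A>.035)&(A<.165)&(abs(B-.018)<.006)&(z>.014)&(z<.042); m&=(V>60); fit(m,"tube left side")
m=(A>.045)&(A<.16)&(abs(B)<.025)&(abs(z-.046)<.0025)
q=np.c_[A[m],B[m]]; 
for sgn in (1,-1):
    pts=[]
    for lo in np.arange(.045,.16,.01):
        k=q[(q[:,0]>=lo)&(q[:,0]<lo+.01)]; pts.append((k[:,0].mean(),np.percentile(sgn*k[:,1],95)*sgn))
    pts=np.array(pts); f=np.polyfit(pts[:,0],pts[:,1],1); print("edge",sgn,np.degrees(np.arctan(f[0])).round(2),(f[1]*1000).round(1))
```

```text
10.8833 [ 0.52593735 -0.41599088  0.19729604] 0.05000698772669762 [-0.23 -1.31  2.18]
-17.811267464355033
face 292 [ 0.0836  0.9965  0.5985 -0.2614] deg 85.21
tube left side 309 [ 0.9967 -0.0817  0.6843 -0.2618] deg -4.69
edge 1 0.99 15.2
edge -1 1.08 -18.5
```

Several fits agree on a stop yaw of about -4.7° and a face at about (0.596,-0.270). The grip holds at 50 mm. Lifting and carrying the block in front of the plate.

Emit:
apply_moves(series=[[[0, 0, -15], [0, 0, 0]], [[0, 0, -25], [0, 0, 0]], [[4.4, 15, 0], [0, 0, 0]], [[8, 28, 0], [0, 0, 0]], [[8, 28, 0], [0, 0, -0.03]], [[8, 28, 0], [0, 0, -0.05]], [[8, 28, 0], [0, 0, -0.05]], [[5, 18, 0], [0, 0, -0.05]], [[0, 0, 0], [0, 0, -0.049]], [[0, 0, 15], [0, 0, 0]], [[0, 0, 10], [0, 0, 0]], [[0, 0, 0], [0, 0, 0]]])

```text
t: 11.93
tool_pos: [0.5242, -0.2643, 0.2098]
orientation: [-0.129, -3.135, -0.003]
force: [-0.5, -0.6, -2.2]
opening: 0.0498
gripper_force: 20.0
```

Run:
```python
from h import *
s=robot.read_state();print(s["t"],s["tool_pos"],s["opening"],s["force"].round(2))
M=R.from_rotvec(s["orientation"]).as_matrix(); print(M[:2].round(4),"yaw",np.degrees(np.arctan2(-M[1,0],-M[0,0])))
print((M.T@(np.array([.531,-.2647,.1973])-s["tool_pos"])*1000).round(1))
for n in ("scene","wrist"):
    c=robot.calibration(n); im,d=robot.read_camera(n); P=cloud(n,im,d,c); z=P[...,2]
    H,S,V=cv2.split(cv2.cvtColor(im,cv2.COLOR_BGR2HSV)); x,y=P[...,0],P[...,1]
    m=(V<60)&(S<90)&(abs(x-.599)<.012)&(abs(y+.27)<.036)&(z>.053)&(z<.06); print(n,"plate top",m.sum(),np.percentile(P[m],[2,50,98],axis=0).round(4).tolist() if m.any() else 0)
    m=(S>60)&(H>5)&(H<25)&(abs(x-.53)<.08)&(abs(y+.265)<.05)&(z>.05)&(z<.085); print("block",m.sum(),np.percentile(z[m],[50,95]).round(4) if m.any() else 0)
    if m.any(): 
        k=m&(abs(z-np.percentile(z[m],90))<.004); print(cv2.minAreaRect((P[k][:,:2]*1000).astype(np.float32)))
    cv2.imwrite(f"pics/{n}5.png",im)
```

```text
11.9333 [ 0.52416241 -0.26426067  0.20981026] 0.04983135976534919 [-0.53 -0.63 -2.19]
[[-0.9966  0.0819 -0.0035]
 [ 0.0819  0.9966  0.0023]] yaw -4.698059414356202
[-6.9  0.1 12.5]
scene plate top 0 0
block 555 [0.0624 0.0645]
((502.6526794433594, -262.3973083496094), (53.83708572387695, 55.603397369384766), 85.17417907714844)
wrist plate top 0 0
block 14788 [0.0636 0.0646]
((523.3558349609375, -262.66375732421875), (51.46239471435547, 98.52523040771484), 85.2839126586914)
```

View pics/wrist5.png

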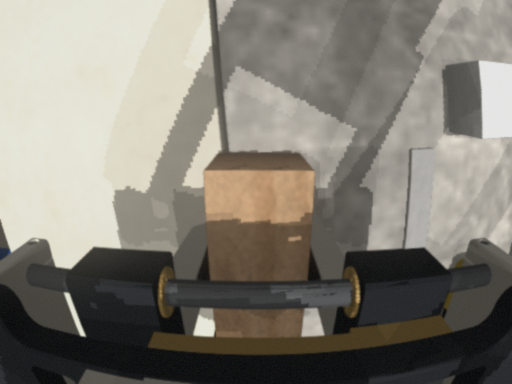

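The wrist picture shows the block held at (258,240), yaw -4.7°, on the tube axis. I'll lower it to just above the table and advance.

Emit:
apply_moves(series=[[[0, 0, 7], [0, 0, 0]], [[0, 0, 4.7], [0, 0, 0]], [[-6, 0, 0], [0, 0, 0]], [[-6, 0, 0], [0, 0, 0]], [[-4, 0, 0], [0, 0, 0]], [[-1, 0, 0], [0, 0, 0]], [[0, 0, 0], [0, 0, 0]], [[0, 0, 0], [0, 0, 0]]])

```text
t: 12.7
tool_pos: [0.5424, -0.2665, 0.2005]
orientation: [0.128, 3.139, -0.0]
force: [0.2, 0.5, -1.8]
opening: 0.0499
gripper_force: 20.0
```

Emit:
apply_moves(series=[[[-1, 0, 0], [0, 0, 0]], [[-1, 0, 0], [0, 0, 0]], [[-1, 0, 0], [0, 0, 0]], [[0, 0, 0], [0, 0, 0]]])

```text
t: 13.03
tool_pos: [0.5453, -0.2667, 0.2004]
orientation: [0.129, 3.139, -0.0]
force: [0.3, -0.0, -1.5]
opening: 0.0499
gripper_force: 20.0
```

Emit:
apply_moves(series=[[[0, 0, 2.5], [0, 0, 0]], [[-0.7, 0, 0], [0, 0, 0]], [[-0.7, 0, 0], [0, 0, 0]], [[0, 0, 0], [0, 0, 0]]])

```text
t: 13.37
tool_pos: [0.546, -0.2668, 0.1974]
orientation: [-0.128, -3.137, -0.001]
force: [-5.3, 1.0, -0.2]
opening: 0.0501
gripper_force: 20.0
```

Emit:
apply_moves(series=[[[-0.7, 0, 0], [0, 0, 0]], [[-0.7, 0, 0], [0, 0, 0]], [[0, 0, 0], [0, 0, 0]]])

```text
t: 13.62
tool_pos: [0.5467, -0.2669, 0.1973]
orientation: [-0.129, -3.135, -0.002]
force: [-11.5, 1.6, 4.8]
opening: 0.0499
gripper_force: 20.0
```

Contact is made. I'll ease the preload and release.

Emit:
apply_moves(series=[[[0.7, 0, 0.2], [0, 0, 0]], [[0, 0, 0], [0, 0, 0]], [[0, 0, 0], [0, 0, 0]]])

```text
t: 13.87
tool_pos: [0.5464, -0.2668, 0.1973]
orientation: [-0.129, -3.136, -0.001]
force: [-7.2, 1.3, 2.6]
opening: 0.05
gripper_force: 20.0
```

Emit:
apply_moves(series=[[[0, 0, 0], [0, 0, 0]], [[0, 0, 0], [0, 0, 0]], [[0, 0, 0], [0, 0, 0]], [[0, 0, 0], [0, 0, 0]], [[0, 0, 0], [0, 0, 0]], [[0, 0, 0], [0, 0, 0]], [[0, 0, -5], [0, 0, 0]], [[0, 0, -20], [0, 0, 0]], [[0, 0, -35], [0, 0, 0]], [[0, 0, -35], [0, 0, 0]], [[20, 0, -35], [0, 0, 0]], [[35, 0, 0], [0, 0, 0]]], claw=0.9)

```text
t: 14.87
tool_pos: [0.4956, -0.2636, 0.3371]
orientation: [0.126, 3.126, -0.011]
force: [0.8, -0.6, 1.5]
opening: 0.0834
gripper_force: 0.0
```

Emit:
apply_moves(series=[[[35, 0, 0], [0, 0, 0]], [[35, 0, 0], [0, 0, 0]], [[0, 0, 0], [0, 0, 0]], [[0, 0, 0], [0, 0, 0]]])

```text
t: 15.2
tool_pos: [0.4212, -0.2564, 0.3278]
orientation: [0.131, 3.139, -0.0]
force: [0.6, 0.8, 0.2]
opening: 0.0835
gripper_force: 0.0
```

Run:
```python
from h import *
s=robot.read_state();print(s["t"],s["tool_pos"],s["force"].round(2))
pics=[]
for n in ("scene","wrist"):
    c=robot.calibration(n); im,d=robot.read_camera(n); P=cloud(n,im,d,c); x,y,z=P[...,0],P[...,1],P[...,2]
    H,S,V=cv2.split(cv2.cvtColor(im,cv2.COLOR_BGR2HSV))
    a=np.radians(-4.7); e=np.array([np.cos(a),np.sin(a)]); nn=np.array([-e[1],e[0]]); A=(P[...,:2]-[.596,-.27])@e*1e3; B=(P[...,:2]-[.596,-.27])@nn*1e3
    m=(V<60)&(A>-4)&(A<14)&(abs(B)<36)&(z>.052)&(z<.06); print(n,"plate top A",np.percentile(A[m],[2,50,98]).round(1),"B",np.percentile(B[m],[1,99]).round(1),m.sum())
    m=(S>60)&(H>5)&(H<25)&(abs(z-.05)<.004)&(A>-115)&(A<10)&(abs(B)<40); print("block A",np.percentile(A[m],[1,99]).round(1),"B",np.percentile(B[m],[1,99]).round(1),cv2.minAreaRect((P[m][:,:2]*1000).astype(np.float32)))
    m=((H<22)|(H>174))&(S>130)&(V>70)&(abs(A-78)<16)&(abs(B)<9)&(z>.035)&(z<.06); print("button",m.sum(),A[m].mean() if m.any() else 0,np.median(z[m]) if m.any() else 0)
    pics.append(im)
cv2.imwrite("pics/f.png",np.hstack([cv2.resize(pics[0][120:260,150:330],(400,311),interpolation=cv2.INTER_CUBIC),cv2.resize(pics[1],(400,311))]))
```

```text
15.2 [ 0.42124209 -0.25642842  0.32781594] [0.64 0.85 0.24]
scene plate top A [0.1 1.8 4.4] B [-27.5  27.7] 49
block A [-98.8   1.8] B [-24.6  24.7] ((547.9243774414062, -267.3836975097656), (55.39691162109375, 102.74262237548828), 85.3989028930664)
button 28 74.80190337478275 0.04915663722845914
wrist plate top A [-1.6 -0.6  0.1] B [-28.4  26.2] 43
block A [-1.011e+02  1.000e-01] B [-23.4  25.5] ((546.1549072265625, -265.98175048828125), (54.964561462402344, 103.32172393798828), 85.94517517089844)
button 0 0 0
```

View pics/f.png

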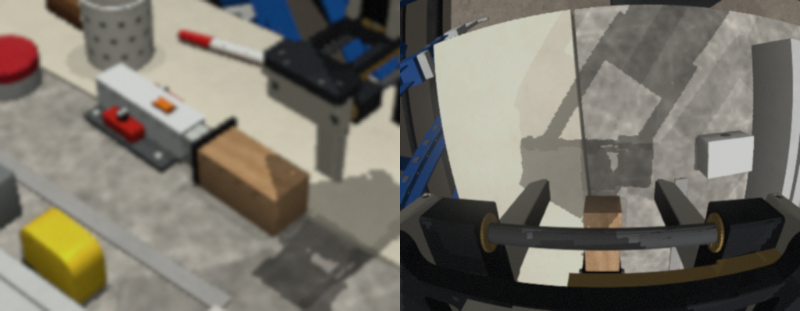

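The final picture shows the block in line with the tube and against the plate at (255,180), the button up in the slot at (163,104), and the arm clear. Handing in.

```bash
python3 -c "
from plant import robot
print(robot.close_job())"
```

```text
the job is handed in; nothing more can be done
None
```

The job is handed in, at about 15 s of the 67 s allowed: the button is up in the slot, and the beech block lies flat against the stop plate, in line with the tube and centred to within about 2 mm; no judging result was shown.

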